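# Lock a spring-channel anchor peg into the high chair tray rail

## Task

Fasten the wooden-handled anchor peg in the aluminium channel on the high chair tray, between the red marks, so that the puzzle box can be tethered to it: pass its steel foot lengthwise down through the slot, press it against the spring strip just hard enough for the foot to get clear below the lips (it needs about 20 N, and 26 N or more bends the strip), turn it a quarter turn, and ease off so that the spring lifts its grooves onto the lips before you let go. The peg must end upright with its foot squarely across the channel, caught under the lips. Leave the other things on the table where they are and do not topple the peg.

Things in the scene. Friction and masses are not known exactly. Their poses are not given: they have to be found in the camera images.
- peg: Anchor peg, 150 g, upright on the tray. Origin: centre of the foot's underside, z up. Steel foot 37 mm long (x), 19.5 wide (y), 10.5 thick, lowest 3 mm stepped in to 34 x 16.5. Steel neck 16 mm across, z 10 to 40 mm. Beech bar grip 32 (x) by 18 mm (y), z 40 to 70, flat +-y faces to pinch, long the same way as the foot; brass eye on top to z 82. Same after a half turn.
- peg_grooves (a point): Middle of the top face of the peg's foot, 10.5 mm above the peg's origin. The foot's top has two grooves parallel to the peg's y, 6 mm wide, 2.5 mm deep, centred at x = +-12.5 mm, which catch the channel's turned-down lip edges when the foot lies across. The peg may be turned either way.
- rail: Grey plate 240 (x) x 70 x 4 mm fixed on the tray (tray top 18 mm above the table), end posts up to 42 mm high. Origin: centre of its underside, z up. An aluminium channel runs between the posts along x, centred over it. THE CHANNEL'S HEIGHT IS SET BY HAND AND NOT MEASURED: its lip tops lie 39 to 55 mm above this origin, constant in a run; find it by feel or sight.
- rail_slot (a point): Point 47 mm above the rail's origin (mean lip height, NOT the true one), in the middle of the slot. Channel 212 mm long, 50 wide, 34 high. Slot 22 mm wide along x (y -11 to 11). Lips 3 mm thick; their inner edges (3 mm thick, at y = +-12.5) turn down to 11 mm below the lip tops. 45 mm free width inside. Red marks on the lips at x = +-45; the peg belongs between them.
- rail_strip (a point): Point 30.5 mm above the rail's origin (mean level): dark spring strip inside the channel, top at rest 16.5 mm below the true lip tops. Yields straight down 3.4 N per mm, no preload, 10 mm at most. The foot must press it down 5 mm (17 N) to clear the lip edges and turn; 6 mm (20 N) is right, 26 N too much. Locked: underside 19 mm below lip tops, strip pushes up 8.5 N.
- plate: Blue plastic plate, 170 mm across, 18 mm high, on the tray; leave alone. Origin: centre of the underside.
- jar: Glass jar with twist cap, 66 mm across, 85 mm high, on the tray; leave alone. Origin: centre of the underside.
- beaker: Steel beaker, 64 mm across, 80 mm high, on the tray; leave alone. It stands on the other side of the rail from the peg. Origin: centre of the underside.
- puzzle_box: Beechwood puzzle box with a sliding door, 90 x 90 x 60 mm, on the tray; leave alone. Origin: centre of the underside.
- spoon: Wooden spoon, 200 mm long, lying on the table right of the tray; leave alone.
- mug: White mug, 76 mm across, 85 mm high, on the table left of the tray; leave alone. Origin: centre of the underside.

How it is judged:
By the outcome, as a careful person would: the job done as asked, in the order asked, and still so for the second after the job is handed in, with the robot touching nothing.
It also fails if it takes over 67 s, if anything falls off the work surface, if the arm or the gripper's body presses on something with over 40 N, if the wrist force passes 120 N, or if a joint passes its speed limit or range.

## Robot

A 6-joint arm with a two-finger parallel gripper is mounted at the origin on the work surface. World frame = base frame: x ahead of the robot, y to its left, z up, the work surface at z = 0. Lengths are in m, angles in degrees, forces in N, time in s.
With the tool pointing down it reaches from about 0.325 to 0.875 m from the base axis. Payload 4.4 kg.
Tool frame: the origin (TCP) lies midway between the tips of the shut fingers; the grasp point (between the pads) lies 19 mm behind it; z points along the fingers, y is the line along which they close (so a half turn about z gives the same grasp; the last joint's range is limited). The gripper opens to 85 mm and grips with 20 to 120 N. Pads are 22 mm wide; open, the fingers measure 114 mm over their backs; the gripper's body (76 mm by 85 mm) begins 54 mm behind the grasp point. The pads swing forward as they close: fully open they stand 13 mm farther back than shut.
Start: joints at [64.028, 11.837, 88.321, -0, 79.842, -8.623], TCP at [0.171, 0.549, 0.231] pointing down, gripper open.
Joint ranges: [-156.59, 156.59], [-49.26, 127.26], [12.9, 141.05], [-63.56, 243.56], [4.71, 150.69], [-161.64, 161.64]. Speed limits (degrees/s): [159.86, 159.86, 180, 180, 180, 180].

## Interface

Orientations are given as a 3x3 rotation matrix whose columns are the frame's x, y, z axes.
In Python, from cell import get_obs, get_image, camera_params, sign_off gives the robot as it stands.
- The arm moves only by the tool apply_moves, never from a script. Its argument "series" is a list that holds one entry, the list of rows, each a list of 5 numbers: the shift along the tool's x, y, z in cm, then the turn about the tool's z in degrees, then the closure in counts, from 0 (fully open) to 255 (shut). A call has 1 to 12 rows; each row is the pose to reach, as a shift and turn from the pose commanded when the call began, along the tool's axes at that moment; what a row does not reach only later rows make up. A row lasts 1/8 s, in which the tool goes at most 62.5 mm and 10.7 degrees, less where a joint would pass 70% of its speed; a pose out of reach is approached as far as the arm can. A call with a gripper value outside its range is refused whole. The fingers move at their own pace and stop on an object; the grip force is fixed at half the most. Time passes only in rows, so rows that repeat a pose let the fingers close. It gives the time, the measured TCP pose, the force, the opening and the grip force at its end, in the units of the state.
- get_obs(): the state, without advancing time (a new reading comes with each control period).
- get_image(name): name is "side" or "top"; returns the picture (400x640x3 uint8, red, green, blue); there is no depth.
- camera_params(name): a dict with "mtx" (3x3 intrinsics, pixels), "rvec" (rotation vector, rad) and "tvec" (3), from world to camera coordinates, as OpenCV has them. Camera axes: x right, y down, z forward; pixel columns grow to the right and rows downward; lengths in m; the calibration is good to about 2 mm. A picture is of the moment at which its call begins. camera_params takes no time and is no camera call.
- sign_off(): hands the job in; it is judged then, once.
The state is a dict: "clock": time; "joint_positions": joint angles; "dq": joint speeds; "tau": joint torques, N m; "tool_pos": TCP position; "eef_rot": TCP orientation; "ft_force": force on the tool from outside, world axes, zero at the start; "wrist_torque": the same for the moment, N m; "width": opening from 0.0 (shut) to 1.0 (fully open); "grasp_force": force on a finger pad.
Only numpy, scipy, OpenCV 4.12 (cv2) and the standard library are available. Lean on these libraries where they do the work, as an engineer would, in place of code of your own. Each camera call takes 0.05 s, during which the arm holds its last target. There are 200 camera calls.

## Working session

There is one attempt and no reset: what is moved stays moved. The work goes in short steps, Python scripts to look and compute and a tool call to move; the robot and the scene stay as the last step left them, time stands still between calls to the robot, and variables do not carry over. Pictures are saved under pics/ and viewed, at most 10 in all, crops included, and the job is handed in when it is done.

Besides the shell and the picture viewer there is one more tool, called as a command line: name --argument value ..., lists and objects as JSON in quotes. apply_moves: Moves the arm, as the interface text tells. Its arguments: {"type":"object","properties":{"series":{"type":"array","items":{"type":"array","items":{"type":"array","items":{"type":"number"}}}}},"required":["series"]}

```bash
mkdir -p pics; cat > h.py <<'E'
import numpy as np, cv2
from cell import get_obs,get_image,camera_params,sign_off
def save(n,f):
    im=get_image(n); cv2.imwrite(f,im[:,:,::-1]); return im
def ray(n,u,v):
    p=camera_params(n);R=cv2.Rodrigues(np.array(p['rvec'],float))[0];t=np.array(p['tvec'],float).ravel()
    d=R.T@np.linalg.inv(np.array(p['mtx']))@np.array([u,v,1.]);return -R.T@t,d
def onz(n,u,v,z):
    o,d=ray(n,u,v);return o+d*(z-o[2])/d[2]
def proj(n,P):
    p=camera_params(n);return cv2.projectPoints(np.array(P,float).reshape(-1,1,3),np.array(p['rvec'],float),np.array(p['tvec'],float),np.array(p['mtx'],float),None)[0].reshape(-1,2)
def tri(a,b):
    (o1,d1),(o2,d2)=ray('top',*a),ray('side',*b)
    s=np.linalg.lstsq(np.c_[d1,-d2],o2-o1,rcond=None)[0]
    p,q=o1+d1*s[0],o2+d2*s[1];return (p+q)/2,np.linalg.norm(p-q)
E
python3 - <<'E'
from h import *
save('top','pics/t0.png');save('side','pics/s0.png')
for n in('top','side'):print(n,ray(n,320,200))
o=get_obs();print(o)
E
```

```text
top (array([ 0.30934918, -0.00848668,  1.43827503]), array([ 0.21128514, -0.00883012, -0.97739424]))
side (array([ 0.21395898, -1.01903371,  0.92857469]), array([ 0.30218118,  0.71152671, -0.63516727]))
{'clock': 0.1, 'joint_positions': array([ 6.40302182e+01,  1.18811739e+01,  8.83966415e+01, -4.76293985e-04,
        7.98398782e+01, -8.62209005e+00]), 'dq': array([-0.06290929, -0.07392201, -0.15404633, -0.02420533,  0.1198102 ,
       -0.05748746]), 'tau': array([-8.04033243e-04, -3.84090006e+01, -2.92550379e+01, -3.59764053e-04,
        4.84056654e-03,  1.14371846e-05]), 'tool_pos': array([0.17115376, 0.54823146, 0.23022371]), 'eef_rot': array([[-9.54513247e-01,  2.98167178e-01, -8.92145016e-04],
       [ 2.98168362e-01,  9.54511500e-01, -1.85030548e-03],
       [ 2.99862313e-04, -2.03215051e-03, -9.99997890e-01]]), 'ft_force': array([-0.05633604,  0.66467874, -0.54956446]), 'wrist_torque': array([ 0.02150679, -0.00096639,  0.05104242]), 'grasp_force': 0.0, 'width': 1.0004032610770575}
```

View pics/t0.png

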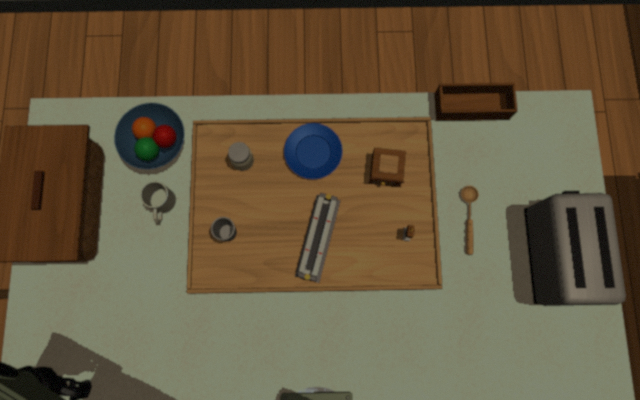

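View pics/s0.png

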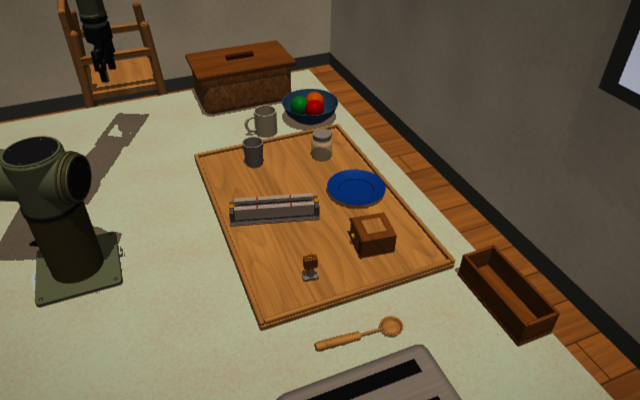

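The top view has the rail from about (325,198) to (308,278) and the peg near (409,232). The side view has the rail from (231,210) to (319,205) and the peg near (310,267). I'll enlarge both.

```bash
python3 - <<'E'
from h import *
t=cv2.imread('pics/t0.png');s=cv2.imread('pics/s0.png')
def c(im,x,y,w,h,k):return cv2.resize(im[y:y+h,x:x+w],(w*k,h*k),interpolation=cv2.INTER_CUBIC)
out=np.zeros((600,800,3),np.uint8)
out[:300,:200]=c(t,390,215,40,60,5)   # peg top x5
out[:300,200:400]=c(s,290,240,40,60,5) # peg side x5
out[300:600,:400]=c(s,225,180,100,75,4)
out[:600,400:700]=c(t,280,185,60,120,5)
cv2.imwrite('pics/c0.png',np.clip(out*1.6,0,255).astype(np.uint8))
for n in('top','side'):
  print(n,camera_params(n)['mtx'])
print(onz('top',409,232,.05),onz('side',310,276,.02),onz('top',325,198,.05),onz('top',308,278,.05))
E
```

```text
top [[509.67996451   0.         319.19032657]
 [  0.         509.67996451 197.93923358]
 [  0.           0.           1.        ]]
side [[505.97844122   0.         311.57810684]
 [  0.         505.97844122 186.19746471]
 [  0.           0.           1.        ]]
[ 0.51539174 -0.26421719  0.05      ] [ 0.51438268 -0.2554076   0.02      ] [ 0.61493264 -0.03507411  0.05      ] [0.39489675 0.01509667 0.05      ]
```

View pics/c0.png

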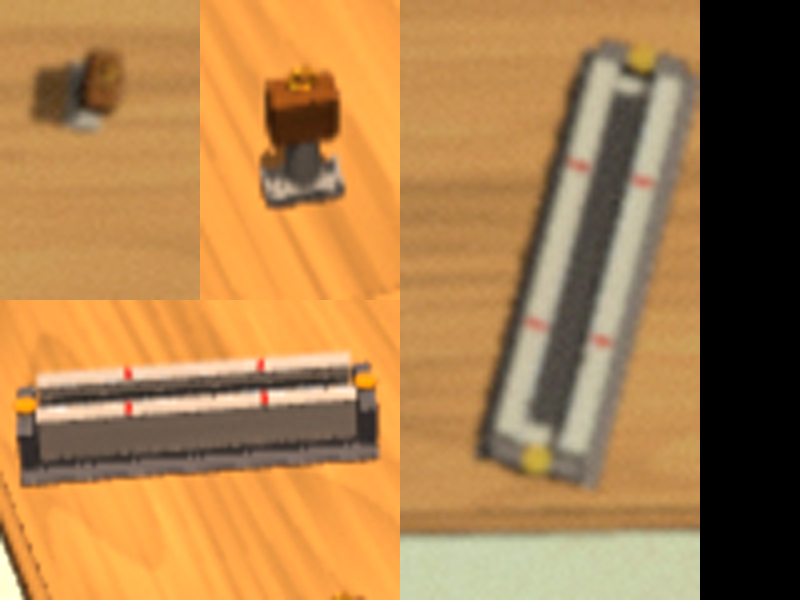

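The crop shows four red marks. In the top view they are near (316,218), (328,221), (307,250) and (320,253). In the side view they are near (257,198), (290,196), (257,207) and (291,204.5). The peg stands upright with its wide face towards the side camera. I'll refine these with masks.

```bash
python3 - <<'E'
from h import *
def cents(f,box,k=40):
    im=cv2.imread(f).astype(float);x,y,w,h=box;c=im[y:y+h,x:x+w]
    r=c[:,:,2]-np.maximum(c[:,:,1],c[:,:,0]);m=(r>k).astype(np.uint8)
    n,l=cv2.connectedComponents(m,connectivity=8);o=[]
    for i in range(1,n):
        yy,xx=np.where(l==i);w_=r[yy,xx]
        if len(xx)>1:o.append((x+(xx*w_).sum()/w_.sum(),y+(yy*w_).sum()/w_.sum(),len(xx)))
    return o
T=cents('pics/t0.png',(300,210,35,50));S=cents('pics/s0.png',(250,190,46,22))
print(np.round(T,1),np.round(S,1))
if len(T)==4 and len(S)==4:
    T=[t[:2] for t in T];S=[s[:2] for s in S]
    T=sorted(T,key=lambda t:-t[1]); T=sorted(T[:2])+sorted(T[2:]) # lowx: left,right ; highx
    S=sorted(S); S=sorted(S[:2],key=lambda s:s[1])+sorted(S[2:],key=lambda s:s[1])
    P=[]
    for t,s in zip(T,S):
        p,e=tri(t,s);P.append(p);print(p.round(4),round(e,4))
    P=np.array(P);print('mean',P.mean(0)); d=P[2:].mean(0)-P[:2].mean(0);print('dir',np.degrees(np.arctan2(d[1],d[0])),np.linalg.norm(d), np.linalg.norm(P[0]-P[1]))
# peg
cs=lambda a,b:((a-200)/5+290-.4,b/5+240-.4)
ct=lambda a,b:(a/5+390-.4,b/5+215-.4)
L,R=[onz('side',*cs(*q),.0195) for q in((266,207),(345,194))]
d=R-L;print('foot front',L,R,np.linalg.norm(d),np.degrees(np.arctan2(d[1],d[0])))
L,R=[onz('side',*cs(*q),.088) for q in((266,105),(340,98))]
d=R-L;print('grip front top',L,R,np.linalg.norm(d),np.degrees(np.arctan2(d[1],d[0])))
print('eye',tri(ct(107,70),cs(302,72)), onz('top',*ct(107,75),.09))
E
python3 - <<'E'
import sys;sys.path.insert(0,'.')
from h import *
t=cv2.imread('pics/t0.png');s=cv2.imread('pics/s0.png')
def c(im,x,y,w,h,k):return cv2.resize(im[y:y+h,x:x+w],(w*k,h*k),interpolation=cv2.INTER_NEAREST)
out=np.hstack([c(t,398,220,26,25,15),c(s,296,249,26,37,15)[:375]]) if 0 else np.zeros((560,780,3),np.uint8)
out[:375,:390]=c(t,398,220,26,25,15);out[:555,390:]=c(s,296,249,26,37,15)
cv2.imwrite('pics/c1.png',np.clip(out*1.6,0,255).astype(np.uint8))
E
```

```text
[[328.5 221.    2. ]
 [306.5 249.    2. ]
 [319.5 253.    2. ]] [[270.5 192.7 274. ]
 [290.6 204.    6. ]
 [256.6 206.6   8. ]]
foot front [ 0.49299921 -0.26315794  0.0195    ] [ 0.53066076 -0.26964703  0.0195    ] 0.0382165062311657 -9.776088173512163
grip front top [ 0.49393608 -0.26320715  0.088     ] [ 0.52684523 -0.2717904   0.088     ] 0.03401006039230369 -14.618036091962493
eye (array([ 0.51494551, -0.26046669,  0.09946458]), np.float64(0.004269240298233003)) [ 0.51583737 -0.26255741  0.09      ]
```

View pics/c1.png

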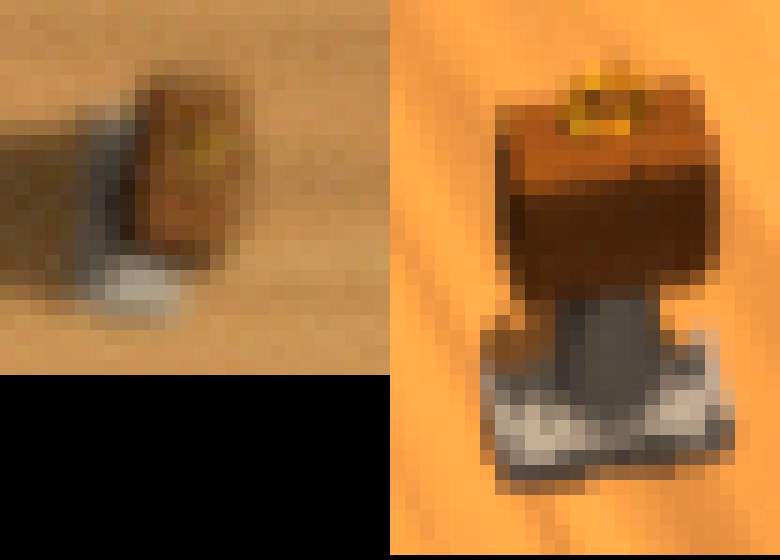

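The zoom gives the grip's top face in the side view with corners near (303.5,261), (317.5,259.5), (316.5,253.5) and (302.6,255.5).

```bash
python3 - <<'E'
from h import *
C=[onz('side',*q,.088) for q in((303.5,261.2),(317.5,259.5),(316.7,253.7),(302.7,255.8))]
for c in C:print(c.round(4))
C=np.array(C);print('grip c',C.mean(0),[np.degrees(np.arctan2(*(d[1::-1]))) for d in(C[1]-C[0],C[2]-C[3])],np.linalg.norm(C[1]-C[0]))
L,R=[onz('side',*q,.019) for q in((302.8,281),(318.4,278.8))];d=R-L
print('foot',L,R,np.linalg.norm(d),np.degrees(np.arctan2(d[1],d[0])), (L+R)/2)
# top view: grip top outline px
print('top grip c',onz('top',398+195/15-.5,220+165/15-.5,.088))
# red marks, sub-pixel by redness excess over row/col background
def cen(f,x,y,r=3):
    im=cv2.imread(f).astype(float);x,y=int(round(x)),int(round(y));c=im[y-r:y+r+1,x-r:x+r+1]
    e=c[:,:,2]/(c.sum(2)+1)-.43;e[e<0]=0;yy,xx=np.mgrid[-r:r+1,-r:r+1]
    return x+(e*xx).sum()/e.sum(),y+(e*yy).sum()/e.sum()
T=[cen('pics/t0.png',*q) for q in((307,249.4),(320,252.8),(315.6,217.8),(328.2,221))]
S=[cen('pics/s0.png',*q,2) for q in((256.6,198),(256.6,206.6),(290,196),(290.6,204))]
print(np.round(T,1),np.round(S,1))
P=[]
for t,s in zip(T,S):
    p,e=tri(t,s);P.append(p);print(p.round(4),round(e,4))
P=np.array(P);print('mean',P.mean(0));d=P[2:].mean(0)-P[:2].mean(0);print(np.degrees(np.arctan2(d[1],d[0])),np.linalg.norm(d),np.linalg.norm(P[0]-P[1]))
for n,Q in(('top',T),('side',S)):
  for z in(.061,.065,.069,.073):
    q=np.array([onz(n,*a,z) for a in Q]);d=q[2:].mean(0)-q[:2].mean(0);print(n,z,q.mean(0).round(4),np.degrees(np.arctan2(d[1],d[0])).round(1),np.linalg.norm(d).round(4),np.linalg.norm(q[0]-q[1]).round(4))
E
```

```text
[ 0.4947 -0.2655  0.088 ]
[ 0.5263 -0.2726  0.088 ]
[ 0.5316 -0.2549  0.088 ]
[ 0.4992 -0.249   0.088 ]
grip c [ 0.51294178 -0.26049695  0.088     ] [np.float64(-12.560292707514428), np.float64(-10.250538362979704)] 0.032309425311027366
foot [ 0.49315268 -0.2627422   0.019     ] [ 0.52991578 -0.27021386  0.019     ] 0.03751468279453479 -11.488214079997414 [ 0.51153423 -0.26647803  0.019     ]
top grip c [ 0.51373405 -0.26145864  0.088     ]
[[306.4 249.1]
 [320.1 252.9]
 [315.6 217.8]
 [328.2 221. ]] [[256.5 197.5]
 [256.7 206.6]
 [289.7 195.5]
 [290.6 203.9]]
[0.4698 0.0183 0.0687] 0.0021
[ 0.459  -0.0183  0.0686] 0.002
[ 0.555  -0.0078  0.0691] 0.0015
[ 0.5455 -0.042   0.069 ] 0.002
mean [ 0.50730399 -0.01246615  0.06882453]
-16.16718309965597 0.0893977963156746 0.038132374855664466
top 0.061 [ 0.5094 -0.0126  0.061 ] -16.2 0.0898 0.0384
top 0.065 [ 0.5088 -0.0126  0.065 ] -16.2 0.0896 0.0382
top 0.069 [ 0.5082 -0.0126  0.069 ] -16.2 0.0893 0.0381
top 0.073 [ 0.5076 -0.0126  0.073 ] -16.2 0.089 0.038
side 0.061 [ 0.509  -0.0033  0.061 ] -15.9 0.0904 0.0385
side 0.065 [ 0.5076 -0.008   0.065 ] -15.9 0.0899 0.0383
side 0.069 [ 0.5063 -0.0127  0.069 ] -15.9 0.0895 0.0382
side 0.073 [ 0.5049 -0.0174  0.073 ] -15.9 0.0891 0.038
```

Estimates so far:

| Item | Position (x, y) | Yaw | Other |
|---|---|---|---|
| Rail centre | (0.5073, -0.0125) | -16.1° | lip tops z≈0.0688, within the allowed 0.057–0.073 |
| Peg | (0.513, -0.261) | -11.5° | |

The marks come out 89.4 x 38 mm apart, which fits the given 90 mm. Next I move above the peg.

apply_moves --series '[[[-5,-6,0,0,0],[-10,-11.8,0,-1,0],[-14,-16.5,0,-2,0],[-18,-21.3,0,-3,0],[-22,-26,0,-4,0],[-26,-30.7,0,-5,0],[-30,-35.5,0,-5.5,0],[-34,-40.2,0,-5.8,0],[-38,-45,0,-5.8,0],[-42,-49.7,0,-5.8,0],[-46,-54.4,0,-5.8,0],[-50,-59.1,0,-5.8,0]]]'

```text
clock: 1.6
tool_pos: [0.4632, -0.1441, 0.2309]
eef_rot: [[-0.98, 0.201, -0.0], [0.201, 0.98, 0.001], [0.0, 0.0, -1.0]]
ft_force: [1.4, 0.3, -0.2]
width: 0.998
grasp_force: 0.0
```

apply_moves --series '[[[-3,-4.3,0,0,0],[-5,-7.5,1,0,0],[-6,-8.7,4,0,0],[-6,-8.7,8,0,0],[-6,-8.7,9,0,0],[-6,-8.7,9,0,0],[-6,-8.7,9,0,0]]]'

```text
clock: 2.48
tool_pos: [0.5055, -0.2399, 0.1432]
eef_rot: [[-0.98, 0.2, 0.003], [0.2, 0.98, -0.002], [-0.003, -0.001, -1.0]]
ft_force: [0.3, 0.3, 0.6]
width: 1.002
grasp_force: 0.0
```

```bash
python3 - <<'E'
from h import *
t=save('top','pics/t1.png');s=save('side','pics/s1.png')
c=lambda im,x,y,w,h,k:cv2.resize(im[y:y+h,x:x+w,::-1],(w*k,h*k),interpolation=cv2.INTER_CUBIC)
out=np.hstack([c(t,375,200,65,80,6),c(s,275,215,65,80,6)])
cv2.imwrite('pics/c2.png',np.clip(out*1.6,0,255).astype(np.uint8))
o=get_obs();print(o['tool_pos'],o['joint_positions'],o['ft_force'])
E
```

```text
[ 0.50558319 -0.23993812  0.14330526] [-3.42481233e+01  1.48744447e+01  9.56315764e+01 -7.34972217e-04
  6.92813836e+01 -1.12722183e+02] [ 0.47970873 -0.20706083  0.036176  ]
```

View pics/c2.png

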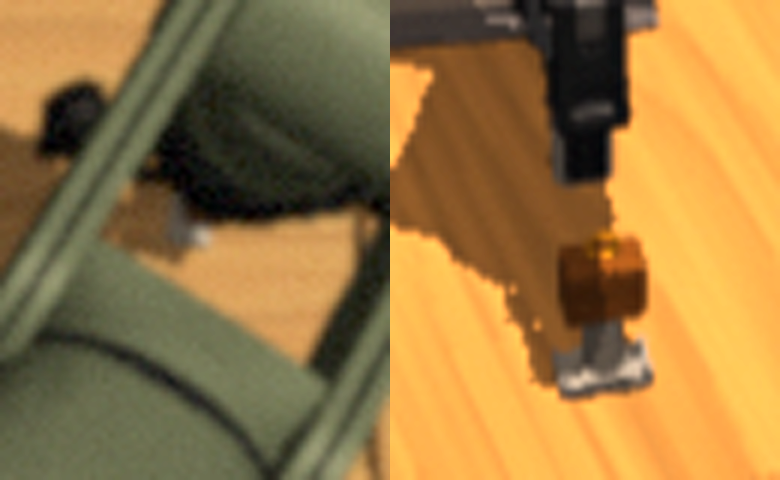

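The gripper is above and slightly short of the peg, with the fingers in the right direction. I shift the remaining 1–2 cm, then descend.

apply_moves --series '[[[-1.15,-1.9,0,0,0],[-1.15,-1.9,0,0,0],[-1.15,-1.9,2,0,0],[-1.15,-1.9,4,0,0],[-1.15,-1.9,6,0,0],[-1.15,-1.9,7.5,0,0],[-1.15,-1.9,8.5,0,0],[-1.15,-1.9,8.9,0,0],[-1.15,-1.9,8.9,0,0],[-1.15,-1.9,8.9,0,0]]]'

```text
clock: 3.82
tool_pos: [0.5124, -0.2607, 0.053]
eef_rot: [[-0.98, 0.2, 0.001], [0.2, 0.98, -0.001], [-0.001, -0.001, -1.0]]
ft_force: [0.3, 1.1, -0.5]
width: 1.0
grasp_force: 0.0
```

```bash
python3 - <<'E'
from h import *
s=save('side','pics/s2.png')
c=lambda im,x,y,w,h,k:cv2.resize(im[y:y+h,x:x+w,::-1],(w*k,h*k),interpolation=cv2.INTER_CUBIC)
cv2.imwrite('pics/c3.png',np.clip(c(s,265,215,90,75,8)*1.6,0,255).astype(np.uint8))
o=get_obs();print(o['tool_pos'],o['joint_positions'],o['ft_force'])
E
```

```text
[ 0.51239806 -0.2607082   0.05300709] [-3.55906463e+01  2.35620801e+01  9.63585869e+01  8.06513433e-04
  5.99973601e+01 -1.14040077e+02] [-0.21929512 -0.27171035 -0.46139829]
```

View pics/c3.png

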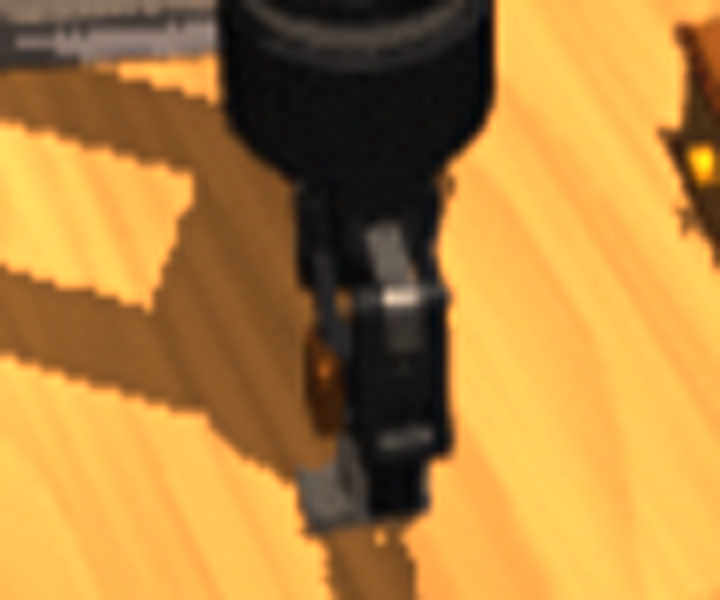

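The near finger stands in front of the grip, and the foot and grip show to its left, as expected from this view angle. Now I close gradually.

apply_moves --series '[[[0,0,0,0,80],[0,0,0,0,130],[0,0,0,0,160],[0,0,0,0,175],[0,0,0,0,190],[0,0,0,0,205],[0,0,0,0,255],[0,0,0,0,255],[0,0,0,0,255],[0,0,0,0,255]]]'

```text
clock: 5.12
tool_pos: [0.5119, -0.2604, 0.0524]
eef_rot: [[-0.98, 0.2, 0.0], [0.2, 0.98, -0.0], [-0.0, -0.0, -1.0]]
ft_force: [-0.7, -0.3, 0.8]
width: 0.206
grasp_force: 58.5
```

```bash
python3 -c "
from h import *
o=get_obs();print({k:o[k] for k in('tool_pos','ft_force','width','grasp_force')})"
```

```text
{'tool_pos': array([ 0.51193739, -0.26037146,  0.0523657 ]), 'ft_force': array([-0.7071714 , -0.28847508,  0.78481895]), 'width': 0.20566688946937509, 'grasp_force': 58.50990414619446}
```

The peg is gripped (opening about 17.5 mm, 58 N). Next I lift it and carry it over the rail.

apply_moves --series '[[[0,0,-1,0,255],[0,0,-3.5,0,255],[0,0,-7,0,255],[0.5,2,-9,1,255],[1.5,6,-9,2,255],[2.5,11,-9,3,255],[3.5,16,-9,4.6,255],[4.5,20,-9,4.6,255],[5.2,23,-9,4.6,255],[5.4,24.2,-9,4.6,255],[5.4,24.2,-9,4.6,255],[5.4,24.2,-9,4.6,255]]]'

```text
clock: 6.62
tool_pos: [0.5077, -0.0135, 0.1424]
eef_rot: [[-0.96, 0.279, 0.0], [0.279, 0.96, -0.001], [-0.0, -0.001, -1.0]]
ft_force: [-0.2, -0.0, -1.0]
width: 0.2
grasp_force: 58.6
```

```bash
python3 - <<'E'
from h import *
t=save('top','pics/t4.png');s=save('side','pics/s4.png')
c=lambda im,x,y,w,h,k:cv2.resize(im[y:y+h,x:x+w,::-1],(w*k,h*k),interpolation=cv2.INTER_CUBIC)
out=np.hstack([c(t,285,185,50,90,6),c(s,225,140,80,90,6)])
cv2.imwrite('pics/c4.png',np.clip(out*1.6,0,255).astype(np.uint8))
o=get_obs();print({k:o[k] for k in('tool_pos','eef_rot','ft_force','wrist_torque','width','joint_positions')})
E
```

```text
{'tool_pos': array([ 0.50760122, -0.01357699,  0.14232766]), 'eef_rot': array([[-9.60103145e-01,  2.79646109e-01,  6.77471393e-05],
       [ 2.79646068e-01,  9.60103090e-01, -3.64805477e-04],
       [-1.67060670e-04, -3.31305664e-04, -9.99999931e-01]]), 'ft_force': array([-0.06890677,  0.36668808, -0.81331103]), 'wrist_torque': array([0.01380567, 0.01879176, 0.00397864]), 'width': 0.20066843845164556, 'joint_positions': array([-1.12934097e+01,  9.09673074e+00,  1.02802690e+02, -2.12731058e-02,
        6.80926811e+01, -8.50463900e+01])}
```

View pics/c4.png

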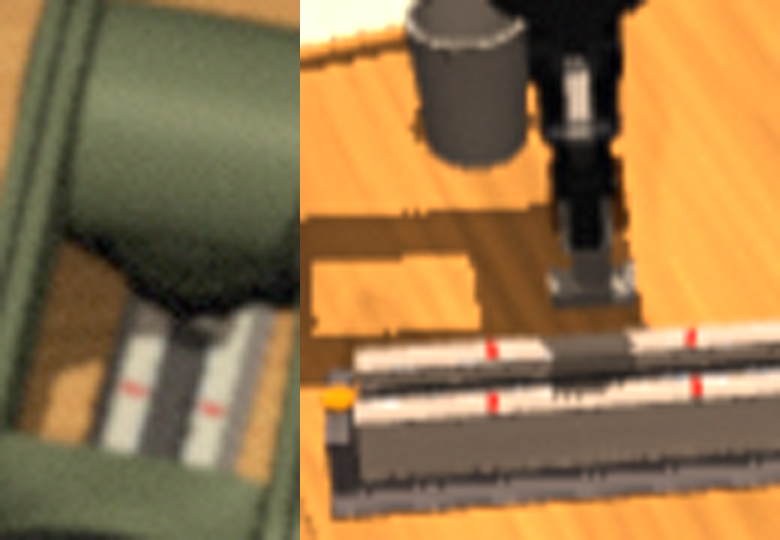

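The peg hangs upright and parallel to the slot between the marks, about 1 mm off laterally. I correct that and descend slowly, reading the force.

apply_moves --series '[[[0,0.1,0.5,0,255],[0,0.1,2,0,255],[0,0.1,3.2,0,255],[0,0.1,3.6,0,255],[0,0.1,3.8,0,255],[0,0.1,4.0,0,255],[0,0.1,4.1,0,255],[0,0.1,4.2,0,255],[0,0.1,4.2,0,255]]]'

```text
clock: 7.85
tool_pos: [0.5078, -0.0114, 0.1004]
eef_rot: [[-0.961, 0.278, 0.0], [0.278, 0.961, -0.0], [-0.0, 0.0, -1.0]]
ft_force: [-0.8, -0.2, -2.0]
width: 0.206
grasp_force: 58.6
```

```bash
python3 -c "
from h import *
o=get_obs();print({k:o[k] for k in('tool_pos','ft_force','wrist_torque')})"
```

```text
{'tool_pos': array([ 0.50777569, -0.01144928,  0.10041091]), 'ft_force': array([-0.76431375, -0.15124525, -2.01389438]), 'wrist_torque': array([ 0.02776388,  0.08551414, -0.01004697])}
```

apply_moves --series '[[[0,-0.06,0,0,255],[0,-0.08,0.1,0,255],[0,-0.08,0.2,0,255],[0,-0.08,0.3,0,255],[0,-0.08,0.4,0,255],[0,-0.08,0.4,0,255]]]'

```text
clock: 8.6
tool_pos: [0.5074, -0.0122, 0.0961]
eef_rot: [[-0.961, 0.278, -0.0], [0.278, 0.961, 0.0], [0.0, -0.0, -1.0]]
ft_force: [-0.5, 0.2, -0.6]
width: 0.206
grasp_force: 58.6
```

```bash
python3 -c "
from h import *
o=get_obs();print({k:o[k] for k in('tool_pos','ft_force','wrist_torque')})"
```

```text
{'tool_pos': array([ 0.50737726, -0.01219086,  0.09614672]), 'ft_force': array([-0.45045912,  0.17511039, -0.55266946]), 'wrist_torque': array([-0.03904961,  0.03130411,  0.00808174])}
```

apply_moves --series '[[[0,0,0.1,0,255],[0,0,0.2,0,255],[0,0,0.3,0,255],[0,0,0.4,0,255],[0,0,0.4,0,255],[0,0,0.4,0,255]]]'

```text
clock: 9.35
tool_pos: [0.5075, -0.0122, 0.0923]
eef_rot: [[-0.961, 0.278, 0.0], [0.278, 0.961, -0.0], [-0.0, -0.0, -1.0]]
ft_force: [-0.2, 0.2, -0.9]
width: 0.202
grasp_force: 58.6
```

apply_moves --series '[[[0,0,0.1,0,255],[0,0,0.2,0,255],[0,0,0.3,0,255],[0,0,0.3,0,255],[0,0,0.3,0,255]]]'

```text
clock: 9.98
tool_pos: [0.5075, -0.0122, 0.0893]
eef_rot: [[-0.961, 0.278, -0.0], [0.278, 0.961, -0.0], [0.0, -0.0, -1.0]]
ft_force: [-0.3, 0.4, -0.5]
width: 0.201
grasp_force: 58.6
```

apply_moves --series '[[[0,0,0.1,0,255],[0,0,0.2,0,255],[0,0,0.3,0,255],[0,0,0.3,0,255],[0,0,0.3,0,255]]]'

```text
clock: 10.6
tool_pos: [0.5075, -0.0122, 0.0863]
eef_rot: [[-0.961, 0.278, -0.0], [0.278, 0.961, -0.0], [0.0, -0.0, -1.0]]
ft_force: [-0.1, 0.4, -2.4]
width: 0.203
grasp_force: 58.6
```

apply_moves --series '[[[0,0,0.1,0,255],[0,0,0.2,0,255],[0,0,0.2,0,255],[0,0,0.2,0,255]]]'

```text
clock: 11.1
tool_pos: [0.5075, -0.0122, 0.0843]
eef_rot: [[-0.961, 0.278, -0.0], [0.278, 0.961, -0.0], [0.0, -0.0, -1.0]]
ft_force: [-0.0, -0.1, -0.8]
width: 0.201
grasp_force: 58.6
```

```bash
python3 -c "
from h import *
for i in range(4):
  get_image('side');o=get_obs();print(o['tool_pos'],o['ft_force'],o['wrist_torque'])"
```

```text
[ 0.50748458 -0.01222179  0.08428705] [ 0.16749288  0.29866037 -0.92719942] [ 0.0064819  -0.02187826 -0.02190277]
[ 0.50748404 -0.0122087   0.08430745] [-0.88749444 -0.85419367 -1.08360176] [ 0.01148555 -0.01331203  0.01655911]
[ 0.50750932 -0.01221834  0.08429411] [ 0.28983468 -0.48480857 -1.44398327] [ 0.02686586 -0.02341289  0.0454202 ]
[ 0.50751411 -0.01222313  0.08431435] [ 0.12670727 -0.2333707  -1.10520493] [-0.0239516  -0.01145902 -0.01332571]
```

apply_moves --series '[[[0,0,0.1,0,255],[0,0,0.2,0,255],[0,0,0.2,0,255],[0,0,0.2,0,255]]]'

```text
clock: 11.8
tool_pos: [0.5075, -0.0122, 0.0824]
eef_rot: [[-0.961, 0.278, 0.0], [0.278, 0.961, -0.0], [-0.0, -0.0, -1.0]]
ft_force: [-0.8, 0.3, -0.0]
width: 0.204
grasp_force: 58.7
```

```bash
python3 -c "
from h import *
for i in range(3):
  get_image('side');o=get_obs();print(o['tool_pos'],o['ft_force'],o['wrist_torque'])"
```

```text
[ 0.50753938 -0.01222943  0.08238983] [-0.88042185  0.39869237  0.27231066] [ 0.00559868  0.10301477 -0.0366818 ]
[ 0.50750082 -0.0122104   0.0823666 ] [-0.52772871 -0.09014149  0.61501327] [-0.00163171  0.03669467 -0.01007053]
[ 0.50755302 -0.01222284  0.08239107] [-0.32021389 -0.56288002 -0.2322101 ] [ 0.04232622  0.07973767 -0.00349361]
```

apply_moves --series '[[[0,0,0.1,0,255],[0,0,0.2,0,255],[0,0,0.2,0,255],[0,0,0.2,0,255]]]'

```text
clock: 12.45
tool_pos: [0.5076, -0.0123, 0.0809]
eef_rot: [[-0.961, 0.278, 0.0], [0.278, 0.961, -0.0], [-0.0, -0.0, -1.0]]
ft_force: [-2.1, 1.1, 5.2]
width: 0.199
grasp_force: 59.4
```

```bash
python3 -c "
from h import *
for i in range(3):
  get_image('side');o=get_obs();print(o['tool_pos'],o['ft_force'],o['wrist_torque'])"
```

```text
[ 0.50758894 -0.01223409  0.08082441] [-2.00209279  0.98075094  5.63816512] [ 0.05052514  0.44581914 -0.0046122 ]
[ 0.5075887  -0.01224039  0.08084137] [-1.86570016  0.52987099  5.42398949] [ 0.04613317  0.43123182 -0.03073644]
[ 0.50761715 -0.01225481  0.08084012] [-2.14745256 -0.24528432  5.94603683] [0.06264052 0.43186637 0.02438816]
```

A contact with a slope of 3.5 N/mm is the spring. The strip force is now about 7 N, and I keep pressing to 20 N.

apply_moves --series '[[[0,0,0.1,0,255],[0,0,0.2,0,255],[0,0,0.3,0,255],[0,0,0.35,0,255],[0,0,0.35,0,255],[0,0,0.35,0,255]]]'

```text
clock: 13.35
tool_pos: [0.5077, -0.0123, 0.0785]
eef_rot: [[-0.961, 0.278, 0.0], [0.278, 0.961, -0.0], [-0.0, -0.0, -1.0]]
ft_force: [-5.2, 1.4, 13.6]
width: 0.204
grasp_force: 60.5
```

```bash
python3 -c "
from h import *
for i in range(3):
  get_image('side');o=get_obs();print(o['tool_pos'],o['ft_force'],o['wrist_torque'])
print(o['joint_positions'])"
```

```text
[ 0.50770244 -0.01226052  0.07853159] [-5.38029076  1.62532485 12.6993222 ] [ 0.12348724  0.95956272 -0.02088932]
[ 0.50772853 -0.01226509  0.07854123] [-4.88968015  0.90024692 13.34016213] [0.13614384 0.94739529 0.00946225]
[ 0.50773438 -0.01227409  0.07854656] [-5.28492622  0.88504017 13.07248884] [0.11086366 0.93452526 0.01353711]
[-1.11499647e+01  1.43609788e+01  1.05289689e+02 -1.20892884e-02
  6.03418286e+01 -8.50057795e+01]
```

apply_moves --series '[[[0,0,0.1,0,255],[0,0,0.2,0,255],[0,0,0.25,0,255],[0,0,0.25,0,255],[0,0,0.25,0,255]]]'

```text
clock: 14.12
tool_pos: [0.5078, -0.0123, 0.0769]
eef_rot: [[-0.961, 0.278, -0.0], [0.278, 0.961, -0.0], [-0.0, -0.0, -1.0]]
ft_force: [-7.9, 0.1, 18.8]
width: 0.205
grasp_force: 61.3
```

```bash
python3 -c "
from h import *
for i in range(3):
  get_image('side');o=get_obs();print(o['tool_pos'],o['ft_force'],o['wrist_torque'])"
```

```text
[ 0.50778566 -0.01227661  0.07688721] [-7.09229775  0.91013027 18.50006143] [ 0.18293913  1.35730789 -0.01659384]
[ 0.50779294 -0.0122664   0.0769019 ] [-7.45855583  0.6177885  18.14077987] [ 0.12831244  1.30080449 -0.03138306]
[ 0.50778543 -0.01226328  0.07688704] [-6.98888966  1.7542694  18.2998344 ] [ 0.16219375  1.40532516 -0.00479129]
```

```bash
python3 - <<'E'
from h import *
T=np.array([.5076,-.0136,.1423]);a=np.radians(-16.24);X=np.array([np.cos(a),np.sin(a),0]);Y=np.array([-np.sin(a),np.cos(a),0])
for e in(-.002,0,.002):
  P=[T+X*(e+sx*.0185)-Y*.00975+np.array([0,0,-.0344+z]) for sx in(-1,1) for z in(.003,.0105)]
  p=proj('side',P);print(e,((p+.4-np.array([225,140]))*6+[300,0]).round(1).tolist())
# foot extent in the s4 crop: steel (grey) columns at foot rows
im=cv2.imread('pics/s4.png').astype(int)
for r in range(184,192):print(r,[tuple(int(q) for q in im[r,c]) for c in (264,265,266,267,268)],'|',[tuple(int(q) for q in im[r,c]) for c in (278,279,280,281,282)])
E
```

```text
-0.002 [[545.3, 310.6], [544.3, 297.0], [630.7, 305.3], [630.0, 291.7]]
0 [[549.9, 310.3], [549.0, 296.7], [635.3, 305.0], [634.6, 291.4]]
0.002 [[554.6, 310.0], [553.6, 296.4], [639.9, 304.7], [639.2, 291.1]]
184 [(19, 44, 70), (22, 46, 75), (29, 50, 72), (33, 48, 67), (28, 46, 68)] | [(39, 52, 67), (65, 80, 95), (81, 106, 133), (57, 118, 178), (51, 116, 179)]
185 [(21, 44, 71), (23, 47, 74), (41, 58, 79), (45, 53, 63), (42, 51, 62)] | [(49, 57, 65), (78, 89, 101), (80, 101, 123), (57, 116, 177), (51, 117, 181)]
186 [(20, 44, 69), (23, 48, 74), (54, 75, 97), (61, 72, 83), (47, 54, 63)] | [(71, 82, 93), (83, 96, 108), (85, 104, 124), (56, 117, 176), (51, 118, 182)]
187 [(19, 44, 69), (23, 46, 72), (52, 73, 96), (80, 94, 107), (52, 61, 69)] | [(94, 110, 125), (75, 87, 98), (83, 99, 116), (57, 114, 173), (52, 119, 183)]
188 [(18, 44, 70), (19, 44, 70), (37, 58, 81), (68, 80, 92), (49, 57, 64)] | [(83, 97, 111), (76, 87, 98), (58, 68, 82), (44, 95, 148), (51, 117, 179)]
189 [(20, 46, 73), (18, 43, 69), (26, 46, 67), (35, 42, 50), (38, 43, 49)] | [(55, 63, 71), (51, 57, 66), (40, 47, 56), (27, 58, 91), (48, 110, 170)]
190 [(22, 48, 76), (21, 45, 71), (22, 44, 66), (27, 35, 43), (30, 33, 39)] | [(36, 45, 56), (35, 43, 54), (29, 41, 57), (24, 52, 84), (46, 108, 167)]
191 [(23, 50, 78), (22, 47, 74), (19, 44, 69), (25, 39, 56), (27, 37, 52)] | [(23, 42, 63), (22, 40, 61), (19, 42, 66), (21, 51, 83), (47, 105, 164)]
```

The offset of the peg in the hand averages about 0, so I turn about the TCP: +90° at 8°/row.

apply_moves --series '[[[0,0,0,8,255],[0,0,0,16,255],[0,0,0,24,255],[0,0,0,32,255],[0,0,0,40,255],[0,0,0,45,255],[0,0,0,45,255]]]'

```text
clock: 15.15
tool_pos: [0.5115, -0.0131, 0.0778]
eef_rot: [[-0.482, 0.876, 0.009], [0.876, 0.482, -0.002], [-0.006, 0.007, -1.0]]
ft_force: [0.3, 0.4, 13.5]
width: 0.202
grasp_force: 60.8
```

```bash
python3 -c "
from h import *
for i in range(2):
  get_image('side');o=get_obs();print(o['tool_pos'],o['ft_force'],o['wrist_torque'])
R=o['eef_rot'];print(np.degrees(np.arctan2(R[1,0],R[0,0])),o['joint_positions'][5])"
```

```text
[ 0.51151796 -0.01309012  0.07783796] [-0.32012974 -0.1616253  13.95045456] [ 0.07674125  0.1258691  -0.05223182]
[ 0.51154064 -0.01307399  0.07784915] [ 0.1835017  -0.25851942 13.73710253] [ 0.0370371   0.1064482  -0.02878934]
118.82891870445162 -39.99381892123799
```

The friction let go and force fell to about 15 N net. I restore about 20 N before finishing the turn.

apply_moves --series '[[[0,0,0.1,0,255],[0,0,0.15,0,255],[0,0,0.15,0,255],[0,0,0.15,0,255]]]'

```text
clock: 15.75
tool_pos: [0.5116, -0.0131, 0.077]
eef_rot: [[-0.482, 0.876, 0.008], [0.876, 0.482, -0.002], [-0.006, 0.007, -1.0]]
ft_force: [-1.5, -0.1, 17.4]
width: 0.206
grasp_force: 61.4
```

```bash
python3 -c "
from h import *
for i in range(2):
  get_image('side');o=get_obs();print(o['tool_pos'],o['ft_force'],o['wrist_torque'])
R=o['eef_rot'];print(np.degrees(np.arctan2(R[1,0],R[0,0])),R[:,2])"
```

```text
[ 0.51160219 -0.0131041   0.07702678] [-1.21320462e+00  1.63701897e-04  1.72591235e+01] [ 0.09684387  0.46008951 -0.06542818]
[ 0.51164182 -0.01308852  0.07704666] [-0.80968914  0.51210664 18.48680078] [ 0.08676434  0.47872578 -0.08331062]
118.8387046927874 [ 0.00858168 -0.00172406 -0.99996169]
```

apply_moves --series '[[[0,0,0,8,255],[0,0,0,16,255],[0,0,0,24,255],[0,0,0,24,255]]]'

```text
clock: 16.35
tool_pos: [0.5125, -0.0133, 0.0773]
eef_rot: [[-0.084, 0.996, 0.011], [0.996, 0.084, -0.002], [-0.003, 0.01, -1.0]]
ft_force: [-0.7, -1.0, 17.0]
width: 0.201
grasp_force: 61.3
```

```bash
python3 -c "
from h import *
for i in range(2):
  get_image('side');o=get_obs();print(o['tool_pos'],o['ft_force'],o['wrist_torque'])
R=o['eef_rot'];print(np.degrees(np.arctan2(R[1,0],R[0,0])),R[:,2])"
```

```text
[ 0.51252262 -0.01330503  0.07729715] [-1.19181362 -0.39271978 17.18693702] [-0.02323956  0.17820191 -0.09543898]
[ 0.51254855 -0.01330226  0.0773268 ] [-1.08308379 -0.43986379 16.86208604] [-0.04290207  0.1625187  -0.0910858 ]
94.82840069013166 [ 0.01072623 -0.00215908 -0.99994014]
```

apply_moves --series '[[[0,0,0.03,8,255],[0,0,0.05,16,255],[0,0,0.05,20.9,255],[0,0,0.05,20.9,255],[0,0,0.05,20.9,255]]]'

```text
clock: 17.08
tool_pos: [0.513, -0.0135, 0.0771]
eef_rot: [[0.277, 0.961, 0.012], [0.961, -0.277, -0.003], [0.001, 0.012, -1.0]]
ft_force: [-1.1, 0.5, 17.7]
width: 0.204
grasp_force: 61.4
```

```bash
python3 -c "
from h import *
for i in range(2):
  s=save('side','pics/s5.png');o=get_obs();print(o['tool_pos'],o['ft_force'],o['wrist_torque'])
R=o['eef_rot'];print(np.degrees(np.arctan2(R[1,0],R[0,0])),R[:,2])
c=lambda im,x,y,w,h,k:cv2.resize(im[y:y+h,x:x+w,::-1],(w*k,h*k),interpolation=cv2.INTER_CUBIC)
cv2.imwrite('pics/c5.png',np.clip(c(s,225,150,100,75,7)*1.6,0,255).astype(np.uint8))
"
```

```text
[ 0.51297421 -0.0134934   0.07711041] [-1.18170682 -0.81985405 17.41139512] [-0.12695344  0.1017308  -0.0979622 ]
[ 0.5129401  -0.01349396  0.077101  ] [-0.97084194 -0.54035321 16.97869534] [-0.13901654  0.02189939 -0.11437887]
73.93650589912299 [ 0.0115942  -0.00259105 -0.99992943]
```

View pics/c5.png

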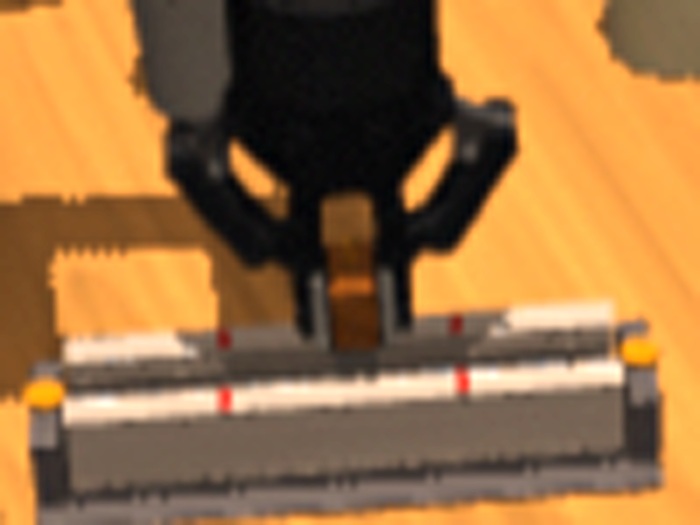

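The peg is turned square across the channel and upright, between the marks (crop x 225–460, peg at 355). Now I ease off.

apply_moves --series '[[[-0.04,0,0,0,255],[-0.05,0,-0.1,0,255],[-0.05,0,-0.2,0,255],[-0.05,0,-0.3,0,255],[-0.05,0,-0.3,0,255]]]'

```text
clock: 17.8
tool_pos: [0.5127, -0.0136, 0.0782]
eef_rot: [[0.277, 0.961, 0.012], [0.961, -0.277, -0.002], [0.002, 0.012, -1.0]]
ft_force: [5.3, 0.5, 5.6]
width: 0.203
grasp_force: 59.4
```

```bash
python3 -c "
from h import *
for i in range(2):
  get_image('side');o=get_obs();print(o['tool_pos'],o['ft_force'],o['wrist_torque'])
R=o['eef_rot'];print(np.degrees(np.arctan2(R[1,0],R[0,0])),R[:,2])"
```

```text
[ 0.51275162 -0.01353617  0.07816145] [ 6.06697353 -0.81572417  5.25952073] [-0.06267449 -0.96178489 -0.06163483]
[ 0.51275438 -0.01356065  0.07817933] [ 4.54702015 -0.68078738  5.63822582] [ 0.00172857 -0.94993306 -0.08179059]
73.91997533129175 [ 0.01217343 -0.00174523 -0.99992438]
```

It rose only 1.1 mm and the lips took about 12 N, so the foot's top is resting on the lip edges and the grooves are off laterally. I lighten the contact by pressing down 1 mm, then slide sideways 1.5 mm and ease off again.

apply_moves --series '[[[0,0,0.15,0,255],[-0.05,0,0.15,0,255],[-0.1,0,0.15,0,255],[-0.15,0,0.15,0,255],[-0.15,0,0.15,0,255]]]'

```text
clock: 18.52
tool_pos: [0.5128, -0.0138, 0.0779]
eef_rot: [[0.277, 0.961, 0.013], [0.961, -0.277, 0.001], [0.004, 0.012, -1.0]]
ft_force: [2.9, 4.5, 12.4]
width: 0.205
grasp_force: 60.9
```

```bash
cat >> h.py <<'E'
def rep(n=3):
    for i in range(n):
        get_image('side');o=get_obs();p=o['tool_pos'];r=p-[.5073,-.0125,0];f=o['ft_force'];w=o['wrist_torque']
        X=np.array([.9608,-.2773,0]);Y=np.array([.2773,.9608,0])
        print('lat %.2f along %.2f z %.2f mm | f along %.1f lat %.1f z %.1f | tq along %.2f lat %.2f z %.2f'%(r@Y*1e3,r@X*1e3,p[2]*1e3,f@X,f@Y,f[2],w@X,w@Y,w[2]))
    R=o['eef_rot'];print(np.degrees(np.arctan2(R[1,0],R[0,0])).round(2),R[:,2].round(4),o['clock'])
E
python3 -c "
from h import *
rep()"
```

```text
lat 0.29 along 5.60 z 77.87 mm | f along 1.7 lat 4.4 z 12.9 | tq along 0.90 lat -0.36 z -0.01
lat 0.29 along 5.62 z 77.89 mm | f along 1.7 lat 4.8 z 12.6 | tq along 0.90 lat -0.36 z -0.04
lat 0.28 along 5.61 z 77.88 mm | f along 1.3 lat 5.1 z 13.1 | tq along 0.81 lat -0.33 z -0.04
73.91 [ 1.280e-02  5.000e-04 -9.999e-01] 18.675
```

apply_moves --series '[[[-0.05,0,0,0,255],[-0.1,0,0,0,255],[-0.15,0,0,0,255],[-0.15,0,0,0,255]]]'

```text
clock: 19.18
tool_pos: [0.5127, -0.014, 0.0779]
eef_rot: [[0.278, 0.961, 0.014], [0.961, -0.278, 0.003], [0.007, 0.012, -1.0]]
ft_force: [4.1, 7.7, 12.9]
width: 0.205
grasp_force: 60.7
```

```bash
python3 -c "
from h import *
rep(2)"
```

```text
lat 0.03 along 5.58 z 77.85 mm | f along 1.9 lat 8.3 z 12.6 | tq along 1.55 lat -0.46 z 0.02
lat 0.02 along 5.59 z 77.87 mm | f along 2.3 lat 9.6 z 11.6 | tq along 1.53 lat -0.42 z 0.02
73.89 [ 0.0137  0.0028 -0.9999] 19.275
```

The − side resists like a wall. I try the other direction.

apply_moves --series '[[[0.1,0,0.05,0,255],[0.2,0,0.05,0,255],[0.3,0,0.05,0,255],[0.4,0,0.05,0,255],[0.45,0,0.05,0,255],[0.45,0,0.05,0,255]]]'

```text
clock: 20.02
tool_pos: [0.513, -0.0133, 0.0777]
eef_rot: [[0.276, 0.961, 0.011], [0.961, -0.276, -0.004], [-0.001, 0.012, -1.0]]
ft_force: [0.0, -3.6, 16.5]
width: 0.201
grasp_force: 61.1
```

```bash
python3 -c "
from h import *
rep(2)"
```

```text
lat 0.76 along 5.68 z 77.73 mm | f along 1.1 lat -2.2 z 15.8 | tq along -0.61 lat -0.14 z -0.07
lat 0.75 along 5.67 z 77.70 mm | f along 0.3 lat -3.0 z 15.6 | tq along -0.61 lat -0.12 z -0.14
73.96 [ 0.011  -0.0042 -0.9999] 20.125
```

Static friction is holding the foot, since the pose changes are only tilt. I press to clear, shift towards −lateral while dithering the turn to break the friction, then ease off.

apply_moves --series '[[[-0.05,0,0.1,0,255],[-0.1,0,0.1,5,255],[-0.15,0,0.1,9,255],[-0.22,0,0.1,4,255],[-0.22,0,0.1,-4,255],[-0.22,0,0.1,-6,255],[-0.22,0,0.1,0,255],[-0.22,0,0.1,0,255]]]'

```text
clock: 21.12
tool_pos: [0.5125, -0.0144, 0.077]
eef_rot: [[0.277, 0.961, 0.011], [0.961, -0.277, -0.002], [0.001, 0.012, -1.0]]
ft_force: [0.2, 0.2, 17.9]
width: 0.203
grasp_force: 61.5
```

```bash
python3 -c "
from h import *
rep(2)"
```

```text
lat -0.38 along 5.60 z 77.06 mm | f along 0.0 lat 0.7 z 18.3 | tq along -0.02 lat 0.12 z -0.12
lat -0.39 along 5.59 z 77.07 mm | f along -0.6 lat -0.0 z 18.2 | tq along -0.04 lat 0.04 z -0.04
73.93 [ 0.0115 -0.0022 -0.9999] 21.225
```

apply_moves --series '[[[0,0,-0.1,0,255],[0,0,-0.2,0,255],[0,0,-0.3,0,255],[0,0,-0.3,0,255]]]'

```text
clock: 21.72
tool_pos: [0.5124, -0.0144, 0.078]
eef_rot: [[0.277, 0.961, 0.012], [0.961, -0.277, -0.002], [0.001, 0.012, -1.0]]
ft_force: [5.6, -0.3, 5.1]
width: 0.204
grasp_force: 59.4
```

```bash
python3 -c "
from h import *
rep(2)"
```

```text
lat -0.42 along 5.42 z 77.96 mm | f along 5.0 lat 1.8 z 4.5 | tq along 0.13 lat -1.06 z -0.02
lat -0.41 along 5.44 z 78.00 mm | f along 5.6 lat 1.6 z 4.9 | tq along 0.07 lat -0.99 z -0.01
73.92 [ 0.0118 -0.002  -0.9999] 21.825
```

Same stop. I find the centre by feel: press clear and dither sideways until the neck meets each lip.

apply_moves --series '[[[0.05,0,0.3,0,255],[0.1,0,0.3,5,255],[0.2,0,0.3,9,255],[0.3,0,0.3,4,255],[0.35,0,0.3,-4,255],[0.35,0,0.3,-6,255],[0.35,0,0.3,0,255],[0.35,0,0.3,0,255]]]'

```text
clock: 22.82
tool_pos: [0.5133, -0.0113, 0.077]
eef_rot: [[0.277, 0.961, 0.011], [0.961, -0.277, -0.003], [0.0, 0.011, -1.0]]
ft_force: [0.5, -0.4, 18.3]
width: 0.2
grasp_force: 61.6
```

```bash
python3 -c "
from h import *
rep(2)"
```

```text
lat 2.79 along 5.41 z 76.97 mm | f along -0.1 lat -1.2 z 18.5 | tq along -0.21 lat 0.04 z -0.12
lat 2.78 along 5.45 z 76.97 mm | f along -0.8 lat -1.0 z 17.5 | tq along -0.20 lat 0.02 z -0.12
73.94 [ 0.0109 -0.0027 -0.9999] 22.925
```

apply_moves --series '[[[0,0,-0.1,0,255],[0,0,-0.2,0,255],[0,0,-0.3,0,255],[0,0,-0.3,0,255]]]'

```text
clock: 23.42
tool_pos: [0.5132, -0.0113, 0.079]
eef_rot: [[0.277, 0.961, 0.011], [0.961, -0.277, -0.003], [0.001, 0.011, -1.0]]
ft_force: [3.3, -0.6, 10.8]
width: 0.203
grasp_force: 60.5
```

```bash
python3 -c "
from h import *
rep(2)"
```

```text
lat 2.75 along 5.29 z 78.94 mm | f along 2.4 lat -0.7 z 11.5 | tq along -0.14 lat -0.52 z -0.09
lat 2.76 along 5.33 z 78.96 mm | f along 2.9 lat -0.0 z 11.4 | tq along -0.10 lat -0.49 z -0.04
73.94 [ 0.0111 -0.0026 -0.9999] 23.525
```

The foot rises freely along the spring slope, so the grooves are engaging. I keep easing off.

apply_moves --series '[[[0,0,-0.1,0,255],[0,0,-0.2,0,255],[0,0,-0.3,0,255],[0,0,-0.3,0,255]]]'

```text
clock: 24.02
tool_pos: [0.513, -0.0113, 0.0804]
eef_rot: [[0.277, 0.961, 0.011], [0.961, -0.277, -0.003], [0.001, 0.011, -1.0]]
ft_force: [6.7, -1.5, 1.9]
width: 0.206
grasp_force: 59.1
```

```bash
python3 -c "
from h import *
rep(2)"
```

```text
lat 2.73 along 5.11 z 80.36 mm | f along 6.3 lat 0.4 z 2.1 | tq along 0.04 lat -1.27 z 0.05
lat 2.74 along 5.12 z 80.36 mm | f along 6.8 lat -0.2 z 2.3 | tq along 0.00 lat -1.28 z -0.02
73.94 [ 0.0111 -0.0025 -0.9999] 24.125
```

It reached z=80.4 mm, exactly the expected lock level. I relieve the remaining side load and down force before letting go.

apply_moves --series '[[[0,0.1,-0.05,0,255],[0,0.2,-0.1,0,255],[0,0.3,-0.1,0,255],[0,0.3,-0.1,0,255]]]'

```text
clock: 24.62
tool_pos: [0.5132, -0.0113, 0.0804]
eef_rot: [[0.277, 0.961, 0.005], [0.961, -0.277, -0.001], [0.0, 0.005, -1.0]]
ft_force: [4.6, -1.0, 3.3]
width: 0.203
grasp_force: 59.5
```

```bash
python3 -c "
from h import *
rep(2)"
```

```text
lat 2.74 along 5.34 z 80.38 mm | f along 6.1 lat -0.3 z 2.3 | tq along 0.04 lat -1.13 z -0.01
lat 2.72 along 5.35 z 80.39 mm | f along 5.8 lat 0.5 z 3.3 | tq along 0.13 lat -1.10 z 0.04
73.95 [ 0.005  -0.0011 -1.    ] 24.725
```

apply_moves --series '[[[0,0.1,-0.05,0,255],[0,0.2,-0.1,0,255],[0,0.25,-0.1,0,255],[0,0.25,-0.1,0,255]]]'

```text
clock: 25.22
tool_pos: [0.5134, -0.0114, 0.0804]
eef_rot: [[0.276, 0.961, -0.0], [0.961, -0.276, 0.0], [0.0, -0.0, -1.0]]
ft_force: [3.5, 0.7, 3.6]
width: 0.201
grasp_force: 59.6
```

```bash
python3 -c "
from h import *
rep(2)"
```

```text
lat 2.73 along 5.54 z 80.39 mm | f along 4.0 lat 1.2 z 3.7 | tq along 0.15 lat -0.64 z 0.03
lat 2.72 along 5.52 z 80.37 mm | f along 2.0 lat 1.1 z 3.8 | tq along 0.18 lat -0.64 z 0.01
73.95 [-1.e-04  2.e-04 -1.e+00] 25.325
```

apply_moves --series '[[[0,0.05,-0.15,0,255],[0,0.05,-0.15,0,255],[0,0.05,-0.15,0,200],[0,0.05,-0.15,0,180],[0,0.05,-0.15,0,150],[0,0.05,-0.15,0,110],[0,0.05,-0.15,0,80],[0,0.05,-0.15,0,80],[0,0.05,-0.15,0,80]]]'

```text
clock: 26.45
tool_pos: [0.5139, -0.0117, 0.0818]
eef_rot: [[0.276, 0.961, 0.0], [0.961, -0.276, -0.0], [-0.0, 0.0, -1.0]]
ft_force: [0.1, 0.3, 0.5]
width: 0.689
grasp_force: 0.0
```

```bash
python3 -c "
from h import *
rep(1);o=get_obs();print(o['width'],o['grasp_force'])"
```

```text
lat 2.60 along 6.09 z 81.83 mm | f along -0.1 lat 0.0 z 0.6 | tq along 0.01 lat -0.01 z -0.03
73.95 [-0. -0. -1.] 26.5
0.6880922144594708 0.0
```

Released cleanly. I retreat straight up, then move aside (towards −along and back) to look.

apply_moves --series '[[[0,0,-1,0,80],[0,0,-4,0,80],[0,0,-8,0,80],[0,0,-12,0,80],[0,-3,-15,0,80],[0,-8,-15,0,80],[3,-10,-15,0,80],[8,-12,-15,0,80],[13,-12,-15,0,80],[18,-12,-15,0,80],[22,-12,-15,0,80],[22,-12,-15,0,80]]]'

```text
clock: 28.0
tool_pos: [0.4597, 0.2351, 0.2325]
eef_rot: [[0.273, 0.962, 0.001], [0.962, -0.273, 0.001], [0.001, 0.001, -1.0]]
ft_force: [-0.2, -0.8, 0.4]
width: 0.685
grasp_force: 0.0
```

```bash
python3 - <<'E'
from h import *
t=save('top','pics/t6.png');s=save('side','pics/s6.png')
c=lambda im,x,y,w,h,k:cv2.resize(im[y:y+h,x:x+w,::-1],(w*k,h*k),interpolation=cv2.INTER_CUBIC)
a=c(t,285,185,55,100,5);b=c(s,225,140,100,100,5)
cv2.imwrite('pics/c6.png',np.clip(np.hstack([a,b])*1.6,0,255).astype(np.uint8));print(get_obs()['tool_pos'])
E
```

```text
[0.45915469 0.23284934 0.23205667]
```

View pics/c6.png

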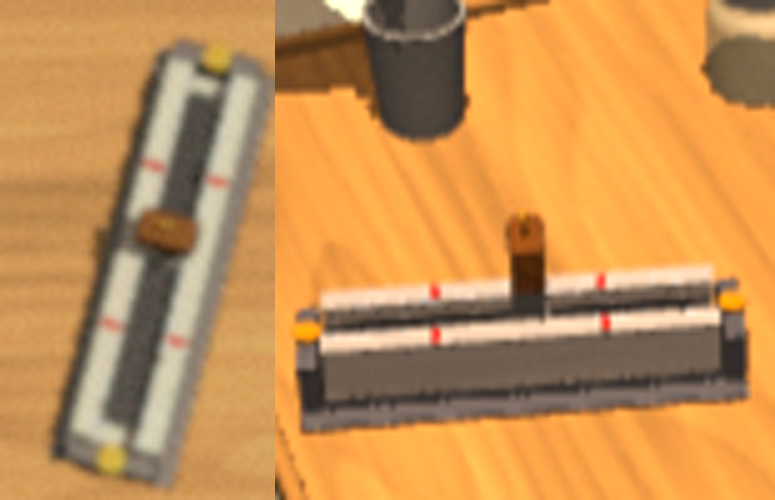

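The peg stands upright, square across the channel and between the marks. In the top crop it is at (165,232), with marks at y≈170 and y≈330. The beaker and jar are untouched and the robot is clear.

```bash
python3 -c "
from h import *
print(sign_off())"
```

```text
the job is handed in; nothing more can be done
None
```

The job is handed in at about 28 s: the peg stands upright between the red marks, foot square across the channel and lifted to the expected lock height under the lips; I kept the press to about 20 N by the wrist reading, and the other things are where they were.

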